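# Fill and stack the two-tier spice rack

## Robot

A 6-joint arm with a two-finger parallel gripper is mounted at the origin on the work surface. World frame = base frame: x ahead of the robot, y to its left, z up, the work surface at z = 0. Lengths are in m, angles in rad, forces in N, time in s.
With the tool pointing down it reaches from about 0.3 to 0.775 m from the base axis. Payload 14.6 kg.
Tool frame: the origin (TCP) lies at the very end of the fingers, on their centre line; the grasp point (between the pads) lies 19 mm behind it; z points along the fingers, y is the direction in which the jaws open and shut (so a half turn about z gives the same grasp; the last joint's range is limited). The gripper opens to 94 mm and grips with 3 to 60 N. Pads are 16 mm wide; open, the fingers measure 119 mm over their backs; the gripper's body (75 mm by 177 mm) begins 78 mm behind the grasp point.
Start: joints at [-1.177, 0.3, 1.521, -0, 1.321, -0.067], TCP at [0.245, -0.493, 0.205] pointing down, gripper open.
Joint ranges: [-3.03, 3.03], [-0.79, 2.21], [0.23, 2.52], [-1.04, 4.18], [0, 3.07], [-2.55, 2.55]. Speed limits (rad/s): [2.22, 2.22, 2.57, 3.14, 3.14, 3.14].

## Interface

Orientations are given as [roll, pitch, yaw] about the fixed x, y, z axes, in that order (R = Rz(yaw) Ry(pitch) Rx(roll)).
In Python, from station import ctrl, eyes gives the robot as it stands.
- The arm moves only by the tool jog_arm, never from a script. Its argument "moves" is a list of rows, each a list of 3 entries, a list of its own where there are three numbers: the shift along the world's x, y, z in mm, then the turn, a rotation vector about the world's x, y, z in units of 5 degrees (1.0 is 5 degrees), then the finger opening in mm, from 0 to 94. In form: [[[tx, ty, tz], [wx, wy, wz], jaw], ...]. A call has 1 to 5 rows; each row is the pose to reach, as a shift and turn from the pose commanded when the call began; what a row does not reach only later rows make up. A row lasts 1/12 s, in which the tool goes at most 41.7 mm and 7.16 degrees, less where a joint would pass 70% of its speed; a pose out of reach is approached as far as the arm can. A call with a gripper value outside its range is refused whole. The fingers move at their own pace and stop on an object; "squeeze" is the grip in N (left out, the last holds). Time passes only in rows, so rows that repeat a pose let the fingers close. It gives the time, the measured TCP pose, the force and the opening at its end, in the units of the state.
- ctrl.get_obs(): the state, without advancing time (a new reading comes with each control period).
- eyes.camera(name): name is "scene" or "top" or "wrist"; returns a dict with "frame" (480x640x3 uint8, red, green, blue), "vertical_fov" (degrees; the focal length in pixels is half the picture's height over the tangent of half this angle, whatever the lens; pixels are square), "cx", "cy" (the principal point, pixels), "eye" and "attitude" of the camera in the world; the wrist camera has in their place "hand_eye" (4x4, takes a point from camera to tool coordinates, whose origin is the TCP and whose axes are the flange's). Camera axes: x right, y down, z forward; pixel columns grow to the right and rows downward; lengths in m; the calibration is good to about 2 mm. The wrist camera is an equidistant fisheye: a pixel r from the principal point sees the ray r / f radians off the axis. A picture is of the moment at which its call begins: read the wrist's pose just before it. There is no depth.
- ctrl.hand_in(): hands the job in, once; it reports no verdict.
The state is a dict: "time_s": time; "qpos": joint angles; "joint_vel": joint speeds; "tau": joint torques, N m; "ee_pos": TCP position; "eef_rot": TCP orientation; "force": force on the tool from outside, world axes, zero at the start; "moment": the same for the moment, N m; "grip_width": finger opening in m.
Only numpy, scipy, OpenCV 4.12 (cv2) and the standard library are available. Lean on these libraries where they do the work, as an engineer would, in place of code of your own. Each camera call takes 0.05 s, during which the arm holds its last target.

## Task

Put the spices away in the two-tier rack. First stand the two green jars in the dark lower tier, then set the empty light bamboo upper tier squarely on it so that all four pins drop fully home in the sockets of the corner posts (either way round), and finally stand the two red jars in the upper tier. Every jar stands upright and wholly on a cork disc of its own, any disc of its tier; leave the mug, the oil bottle and the pepper mill where they are.

Things in the scene. Friction and masses are not known exactly. Their poses are not given: they have to be found in the camera images.
- lower_tier: dark brown wooden tray, fixed, 220 (x) by 140 (y) mm. Origin: centre of underside, z up. Deck top z = 8 mm, rim 6 mm higher. Two light cork discs, 66 mm across, at x = +50 and -50, y = 0. Posts 26 mm square at x = +-97, y = +-57, tops z = 74, each with a 15 mm square socket, 14 deep. Upper tier seated: its origin at (0, 0, 62 mm) here, x axes parallel, either way round.
- upper_tier: light bamboo tray, loose, 220 (x) by 140 (y) mm, 320 g, on 4 steel pins. Origin: its centre at pin-tip level, z up. Pins at x = +-97, y = +-57 mm, 12 mm long, 10 mm thick, tip 6. Deck z = 12 to 20, rim 6 higher; dark cork discs (66 mm) at x = +-50, y = 0. Lift by the upright board across the middle (x = 0): 14 mm thick in x, 90 long in y, top z = 70; it leaves 21 mm beside a centred jar.
- green_jar_a: green spice jar: upright cylinder 44 mm in diameter, 56 mm tall, about 90 g; green contents in glass below, steel lid (top 18 mm, same diameter) with a green disc on top. Origin: centre of its underside, z up. The other green jar is identical and interchangeable with it.
- green_jar_b: green spice jar: upright cylinder 44 mm in diameter, 56 mm tall, about 90 g; green contents in glass below, steel lid (top 18 mm, same diameter) with a green disc on top. Origin: centre of its underside, z up. The other green jar is identical and interchangeable with it.
- red_jar_a: red spice jar: upright cylinder 44 mm in diameter, 56 mm tall, about 90 g; red contents in glass below, steel lid (top 18 mm, same diameter) with a red disc on top. Origin: centre of its underside, z up. The other red jar is identical and interchangeable with it.
- red_jar_b: red spice jar: upright cylinder 44 mm in diameter, 56 mm tall, about 90 g; red contents in glass below, steel lid (top 18 mm, same diameter) with a red disc on top. Origin: centre of its underside, z up. The other red jar is identical and interchangeable with it.
- mug: white mug, 82 mm in diameter at the rim, 95 mm tall, beyond the work; not to be moved. Origin: centre of its underside, handle towards its y axis.
- oil_bottle: amber glass oil bottle with a paper label, 60 mm in diameter, 140 mm tall, beyond the work; not to be moved. Origin: centre of its underside.
- pepper_mill: wooden pepper mill, 58 mm in diameter, 140 mm tall, beyond the work; not to be moved. Origin: centre of its underside.
There are look-alikes about, which are no part of the job. What is shaped like the green_jar_b but blue or yellow is not meant.

How it is judged:
By the outcome, as a careful person would: the job done as asked, in the order asked, and still so for the second after the job is handed in, with the robot touching nothing.
It also fails if it takes over 120 s, if anything falls off the work surface, if the arm or the gripper's body presses on something with over 40 N, if the wrist force passes 120 N, or if a joint passes its speed limit or range.

## Working session

There is one attempt and no reset: what is moved stays moved. The work goes in short steps, Python scripts to look and compute and a tool call to move; the robot and the scene stay as the last step left them, time stands still between calls to the robot, and variables do not carry over. Pictures are saved under pics/ and viewed, and the job is handed in when it is done.

Besides the shell and the picture viewer there is one more tool, called after "Call:" as name(argument=value, ...), one argument or row to a line, values as JSON. jog_arm: Moves the arm, as the interface text tells. Its arguments: {"type":"object","properties":{"moves":{"type":"array","items":{"type":"array"}},"squeeze":{"type":"number"}},"required":["moves"]}

```bash
ls; mkdir -p pics
cat > h.py <<'E'
import numpy as np, cv2
from station import ctrl, eyes
def snap(name,fn):
    o=ctrl.get_obs(); c=eyes.camera(name)
    cv2.imwrite('pics/'+fn,c['frame'][:,:,::-1]); return o,c
E
python3 - <<'E'
from h import *
o=ctrl.get_obs();print(o)
for n in ['scene','top','wrist']:
    o,c=snap(n,n+'1.png');print(n,{k:v for k,v in c.items() if k!='frame'})
E
```

```text
pics
{'time_s': 0.0, 'qpos': array([-1.17657531e+00,  3.00489211e-01,  1.52158086e+00, -2.88559703e-05,
        1.32069385e+00, -6.65964359e-02]), 'joint_vel': array([-6.53040209e-04, -5.74571826e-05, -4.86541466e-04, -5.80160536e-04,
        7.14994719e-04, -2.03377733e-04]), 'tau': array([-1.58971841e-03, -5.31820536e+01, -3.52741778e+01,  7.07572815e-02,
        2.44566542e-02, -1.04012508e-04]), 'ee_pos': array([ 0.24446564, -0.49239028,  0.20487649]), 'eef_rot': array([-3.14042213e+00, -5.00562485e-05,  4.60824580e-01]), 'force': array([-0.29777603, -0.43312947,  0.1616494 ]), 'moment': array([ 0.02130891, -0.03835015, -0.01122144]), 'grip_width': 0.09406388481772249}
scene {'vertical_fov': 42.94049203277832, 'cx': 328.404593877178, 'cy': 236.66879119935024, 'eye': array([1.12738175, 0.1951754 , 0.9255542 ]), 'attitude': array([-2.56944481,  0.00714239,  1.93824381])}
top {'vertical_fov': 47.707908588426754, 'cx': 316.22317919242704, 'cy': 232.058660276867, 'eye': array([ 0.50327307, -0.01362906,  0.97579702]), 'attitude': array([-2.99848537,  0.02012474, -1.55186476])}
wrist {'vertical_fov': 65.70646984690485, 'cx': 314.7234541157152, 'cy': 244.68502326949834, 'hand_eye': array([[-8.30110642e-04, -9.62648581e-01, -2.70752694e-01,
         7.92792234e-02],
       [ 9.99999409e-01, -6.09100386e-04, -9.00306940e-04,
        -5.95593060e-04],
       [ 7.01763628e-04, -2.70753281e-01,  9.62648517e-01,
        -1.79894853e-01],
       [ 0.00000000e+00,  0.00000000e+00,  0.00000000e+00,
         1.00000000e+00]])}
```

View pics/top1.png

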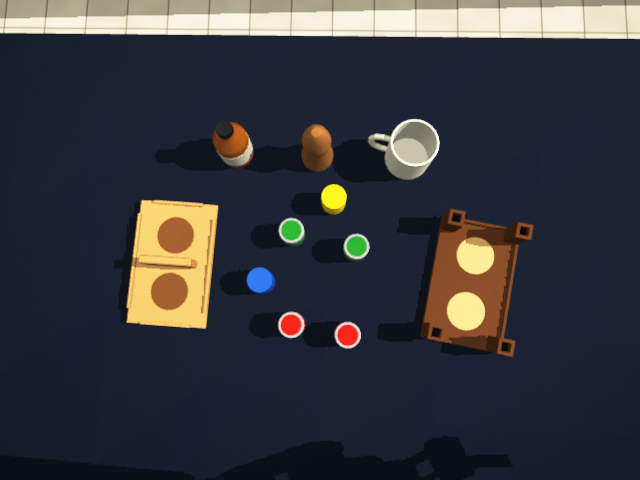

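View pics/scene1.png

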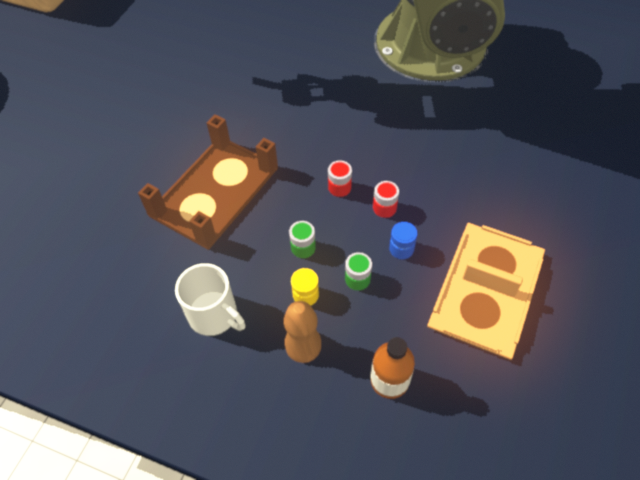

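View pics/wrist1.png

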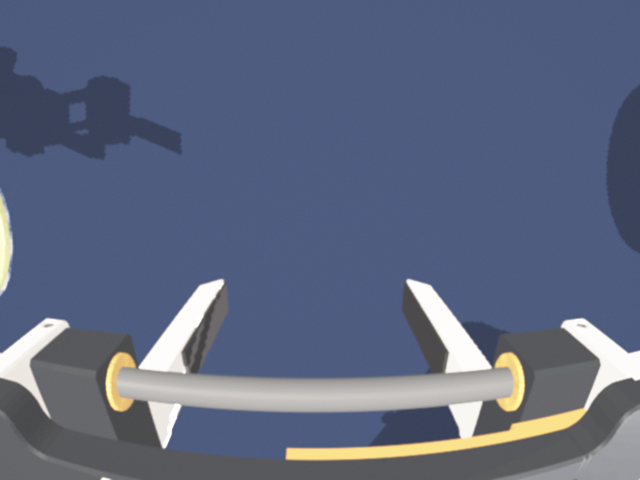

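The top view shows the upper tier on the left (centre about 172,263) and the lower tier on the right (about 471,282). The green jars are at (291,231) and (356,246), and the red jars at (291,325) and (347,335). Next I'll measure them by ray casting.

```bash
cat >> h.py <<'E'
from scipy.spatial.transform import Rotation as Ro
def cam(c,o=None):
    h,w=c['frame'].shape[:2]; f=h/2/np.tan(np.radians(c['vertical_fov']/2))
    if 'eye' in c: return f,Ro.from_euler('xyz',c['attitude']).as_matrix(),np.array(c['eye']),False
    T=np.array(c['hand_eye']); R=Ro.from_euler('xyz',o['eef_rot']).as_matrix()
    return f,R@T[:3,:3],R@T[:3,3]+o['ee_pos'],True
def ray(c,p,o=None):
    f,R,e,fish=cam(c,o); u=(p[0]-c['cx'])/f; v=(p[1]-c['cy'])/f
    if fish:
        r=np.hypot(u,v); s=np.sin(r)/max(r,1e-9); d=np.array([u*s,v*s,np.cos(r)])
    else: d=np.array([u,v,1.])
    return e,R@d
def plane(c,p,z,o=None):
    e,d=ray(c,p,o); return e+d*(z-e[2])/d[2]
def proj(c,X,o=None):
    f,R,e,fish=cam(c,o); q=R.T@(np.array(X)-e)
    if fish:
        r=np.hypot(q[0],q[1]); t=np.arctan2(r,q[2]); return np.array([c['cx'],c['cy']])+f*t*q[:2]/max(r,1e-9)
    return np.array([c['cx'],c['cy']])+f*q[:2]/q[2]
def tri(rays):
    A=np.zeros((3,3));b=np.zeros(3)
    for e,d in rays:
        d=d/np.linalg.norm(d);P=np.eye(3)-np.outer(d,d);A+=P;b+=P@e
    return np.linalg.solve(A,b)
def blobs(m,amin=60):
    n,l,s,ce=cv2.connectedComponentsWithStats(m.astype(np.uint8))
    out=[]
    for i in range(1,n):
        if s[i,4]>=amin:
            cs,_=cv2.findContours((l==i).astype(np.uint8),cv2.RETR_EXTERNAL,cv2.CHAIN_APPROX_NONE)
            k=max(cs,key=cv2.contourArea); out.append((s[i,4],ce[i],cv2.fitEllipse(k) if len(k)>5 else None,k))
    return out
E
python3 - <<'E'
from h import *
for n in ['top','scene']:
    c=eyes.camera(n); I=c['frame'].astype(int); r,g,b=I[...,0],I[...,1],I[...,2]
    hsv=cv2.cvtColor(c['frame'],cv2.COLOR_RGB2HSV)
    H,S,V=[hsv[...,i].astype(int) for i in range(3)]
    M={'green':((H>45)&(H<75)&(S>150)&(V>130),.056),'red':(((H<5)|(H>175))&(S>180)&(V>200),.056),
       'cork_l':((H>15)&(H<35)&(S>40)&(S<150)&(V>200),.008),'cork_u':((H>4)&(H<16)&(V>120)&(V<200)&(S>100),.020)}
    for k,(m,z) in M.items():
        for a,ce,el,_ in blobs(m,150):
            print(n,k,a,ce.round(1),el and (np.round(el[0],1),np.round(el[1],1)),(1000*plane(c,ce,z))[:2].round(1))
E
```

```text
top green 283 [290.7 229.8] (array([290.7, 229.8]), array([17.9, 18.3])) [638.7  51.2]
top green 286 [356.1 245.8] (array([356.1, 245.8]), array([18. , 18.5])) [612.8 -61. ]
top red 313 [290.5 324.5] (array([290.5, 324.5]), array([18.9, 19.3])) [478.5  47.5]
top red 312 [347.3 334.8] (array([347.3, 334.8]), array([18.9, 19.2])) [463.5 -47.6]
top cork_l 391 [398.8  25.1] (array([410.4,  21.5]), array([ 25.4, 151. ])) [1042.2 -140.9]
top cork_l 171 [286.7  28.7] (array([259.8,  20.5]), array([ 17.3, 141.6])) [1033.2   72.2]
top cork_l 244 [506.2  30.8] (array([502.6,  25.4]), array([21.6, 92.9])) [1032.1 -343.2]
top cork_l 212 [47.5 28.7] (array([49.3, 29.9]), array([ 8.2, 88.4])) [1029.6  533.4]
top cork_l 176 [176.4  30.3] (array([176.7,  30.8]), array([ 6.8, 84.5])) [1028.3  283.5]
top cork_l 6445 [171.4 264. ] (array([171.1, 264.4]), array([ 82.8, 146. ])) [580.1 267.6]
top cork_l 938 [474.6 257.4] (array([474.7, 257.3]), array([30.8, 38.4])) [ 601.3 -274.3]
top cork_l 1148 [465.5 310.7] (array([465.5, 310.7]), array([36.7, 38. ])) [ 507.1 -256.3]
top cork_u 521 [236.7 140.9] (arra
[... 1522 characters left out ...]
6 189.1] (array([217. , 189.2]), array([65.1, 98.9])) [ 559.6 -249.3]
scene cork_u 210 [180.6 228.8] (array([182.4, 229.5]), array([ 7.4, 43.9])) [ 663.5 -272.8]
scene cork_u 599 [497.7 258.3] (array([497.6, 258.2]), array([19.7, 38.6])) [523.2 268. ]
scene cork_u 679 [491.2 281.5] (array([490.9, 281.5]), array([12.8, 73.4])) [572.  267.8]
scene cork_u 987 [479.7 310.4] (array([479.7, 310.4]), array([31.5, 38. ])) [631.4 262.3]
scene cork_u 1418 [301.9 336.2] (array([301. , 334.1]), array([34.1, 59.4])) [777.   8.]
scene cork_u 155 [468.5 342.3] (array([464.9, 340.7]), array([ 3. , 85.2])) [692.5 258.8]
scene cork_u 791 [396.3 368.2] (array([392.8, 364.4]), array([36. , 41.7])) [774.3 165. ]
```

Call:
jog_arm(
  moves=[
    [[30,30,0],[0,0,-1.2],94],
    [[55,65,0],[0,0,-2.4],94],
    [[80,95,0],[0,0,-3.6],94],
    [[105,125,0],[0,0,-4.8],80],
    [[130,155,0],[0,0,-6],70],
  ],
)

```text
time_s: 0.67
ee_pos: [0.3754, -0.3359, 0.2055]
eef_rot: [3.142, -0.0, -0.068]
force: [0.6, -0.8, 0.4]
grip_width: 0.0839
```

Call:
jog_arm(
  moves=[
    [[25,30,0],[0,0,-1],64],
    [[50,60,0],[0,0,-1.5],64],
    [[75,88,0],[0,0,-1.5],64],
    [[75,88,0],[0,0,-1.5],64],
    [[75,88,0],[0,0,-1.5],64],
  ],
)

```text
time_s: 1.08
ee_pos: [0.4503, -0.2483, 0.2053]
eef_rot: [-3.142, 0.0, -0.19]
force: [-0.3, -0.0, -0.3]
grip_width: 0.0641
```

Run:
```python
from h import *
o,c=snap('wrist','w2.png');print(o['ee_pos'],o['eef_rot'],o['time_s'],o['grip_width'])
```

```text
[ 0.45034779 -0.24832348  0.20529568] [-3.14152387e+00  2.69562634e-04 -1.90441456e-01] 1.0833 0.06407915035878778
```

View pics/w2.png

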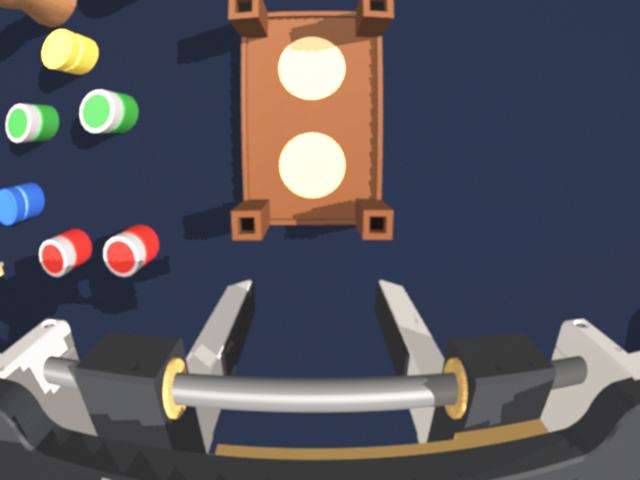

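The lower tier is clear in the wrist view. The discs are at (312,68) and (312,165), and the sockets at about (249,223), (377,223), (246,6) and (375,5).

Run:
```python
from h import *
o=ctrl.get_obs();c=eyes.camera('wrist')
I=c['frame'];V=I.max(2).astype(int); hsv=cv2.cvtColor(I,cv2.COLOR_RGB2HSV)
P=[]
for a,ce,el,k in blobs((V>210)&(I[...,2]>130),800):
    if 200<ce[0]<400 and ce[1]<210:
        pts=np.array([plane(c,p[0],.008,o)[:2] for p in k],np.float32)*1000; e=cv2.fitEllipse(pts)
        print('disc',ce.round(1),np.round(e[0],1),np.round(e[1],1));P.append(e[0])
for (x,y) in [(249,223),(377,223),(246,6),(375,5)]:
    y0=max(0,y-14);s=V[y0:y+15,x-14:x+15]; m=s<70
    print(x,y,s.min(),s.max())
    for a,ce,el,k in blobs(m,20):
        q=ce+[x-14,y0]; bb=cv2.boundingRect(k)
        if abs(q[0]-x)<6 and abs(q[1]-y)<6:
            print('sock',q.round(1),a,bb,(1000*plane(c,q,.074,o))[:2].round(1))
big=cv2.resize(np.vstack([np.hstack([I[0:30,232:262],I[0:30,360:390]]),np.hstack([I[208:238,234:264],I[208:238,362:392]])]),None,fx=9,fy=9,interpolation=0)
cv2.imwrite('pics/sock.png',big[:,:,::-1])
```

```text
disc [309.8  67.7] [ 604.3 -273.6] [66.  67.3]
disc [310.6 164.3] [ 506.1 -255.1] [66.8 67. ]
249 223 25 200
sock [245.8 223.3] 136 (5, 9, 12, 12) [ 471.4 -191.8]
377 223 21 199
sock [375.2 222.5] 152 (6, 8, 14, 12) [ 450.6 -301.8]
246 6 42 216
sock [242.5   5.8] 102 (5, 2, 12, 9) [ 659.3 -227. ]
375 5 37 211
sock [375.2   4.2] 113 (8, 0, 14, 10) [ 638.5 -337.3]
```

View pics/sock.png

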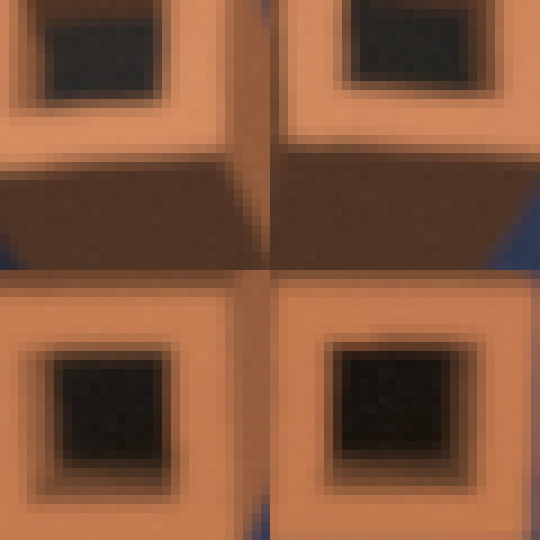

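Call:
jog_arm(
  moves=[
    [[25,29,-10],[0,0,0],64],
    [[50,58,-20],[0,0,0],64],
    [[75,87,-30],[0,0,0],64],
    [[100,116,-40],[0,0,0],64],
    [[125,145,-50],[0,0,0],64],
  ],
)

```text
time_s: 1.6
ee_pos: [0.5751, -0.1047, 0.155]
eef_rot: [3.141, -0.0, -0.196]
force: [-0.0, -0.7, 0.5]
grip_width: 0.0642
```

Call:
jog_arm(
  moves=[
    [[20,22,-20],[0,0,0],64],
    [[37,43,-40],[0,0,0],64],
    [[37,43,-60],[0,0,0],64],
    [[37,43,-60],[0,0,0],64],
    [[37,43,-60],[0,0,0],64],
  ],
)

```text
time_s: 2.02
ee_pos: [0.6108, -0.0629, 0.0949]
eef_rot: [3.141, 0.002, -0.195]
force: [-0.2, -0.0, 0.5]
grip_width: 0.0641
```

Run:
```python
from h import *
o,c=snap('wrist','w3.png');print(o['ee_pos'],o['eef_rot'],o['time_s'])
print([proj(c,[x,-.060,.056],o) for x in (.6125,)])
```

```text
[ 0.61080917 -0.06292302  0.09494601] [ 3.14135423e+00  2.10648645e-03 -1.95067361e-01] 2.0167
[array([310.98429992, 269.37315936])]
```

View pics/w3.png

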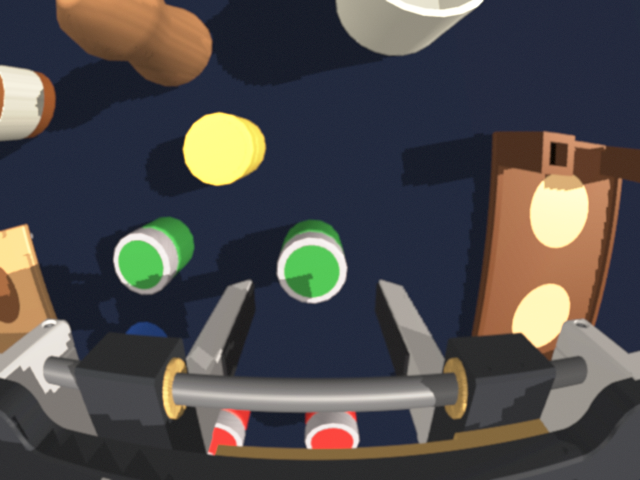

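The jar lid is at (312,268) against a prediction of (311,269). I'll descend with a small correction.

Call:
jog_arm(
  moves=[
    [[2,3,-35],[0,0,0],64],
    [[2,3,-74],[0,0,0],64],
    [[2,3,-74],[0,0,0],64],
    [[2,3,-74],[0,0,0],38],
    [[2,3,-74],[0,0,0],38],
  ],
  squeeze=15,
)

```text
time_s: 2.48
ee_pos: [0.6148, -0.0596, 0.0245]
eef_rot: [-3.141, -0.003, -0.195]
force: [0.1, 0.3, 1.5]
grip_width: 0.0541
```

Call:
jog_arm(
  moves=[
    [[0,0,0],[0,0,0],36],
    [[0,0,0],[0,0,0],36],
    [[0,0,0],[0,0,0],36],
    [[0,0,15],[0,0,0],36],
    [[0,0,35],[0,0,0],36],
  ],
)

```text
time_s: 2.9
ee_pos: [0.6131, -0.0587, 0.057]
eef_rot: [-3.142, 0.001, -0.194]
force: [0.4, 0.0, -1.1]
grip_width: 0.0438
```

Call:
jog_arm(
  moves=[
    [[0,0,35],[0,0,0],36],
    [[0,-25,65],[0,0,0],36],
    [[-3,-65,68],[0,0,0.1],36],
    [[-5,-105,68],[0,0,0.1],36],
    [[-6,-145,68],[0,0,0.1],36],
  ],
)

```text
time_s: 3.32
ee_pos: [0.6077, -0.2053, 0.127]
eef_rot: [3.141, -0.003, -0.184]
force: [0.5, -0.0, -1.8]
grip_width: 0.0439
```

Call:
jog_arm(
  moves=[
    [[-2,-40,0],[0,0,0],36],
    [[-3,-69,0],[0,0,0],36],
    [[-3,-70,0],[0,0,0],36],
    [[-3,-70,-20],[0,0,0],36],
    [[-3,-70,-40],[0,0,0],36],
  ],
)

```text
time_s: 3.73
ee_pos: [0.6052, -0.2744, 0.0863]
eef_rot: [3.141, -0.004, -0.186]
force: [0.1, 0.1, -1.4]
grip_width: 0.0437
```

Run:
```python
from h import *
for i in range(3):
  o=ctrl.get_obs();print(o['ee_pos'],o['eef_rot'])
o,c=snap('wrist','w4.png')
print(o['ee_pos'],o['force'])
```

```text
[ 0.60518862 -0.27440033  0.08631049] [ 3.14062878 -0.00371118 -0.18589781]
[ 0.60518862 -0.27440033  0.08631049] [ 3.14062878 -0.00371118 -0.18589781]
[ 0.60518862 -0.27440033  0.08631049] [ 3.14062878 -0.00371118 -0.18589781]
[ 0.60518862 -0.27440033  0.08631049] [ 0.13856759  0.14954171 -1.36690033]
```

View pics/w4.png

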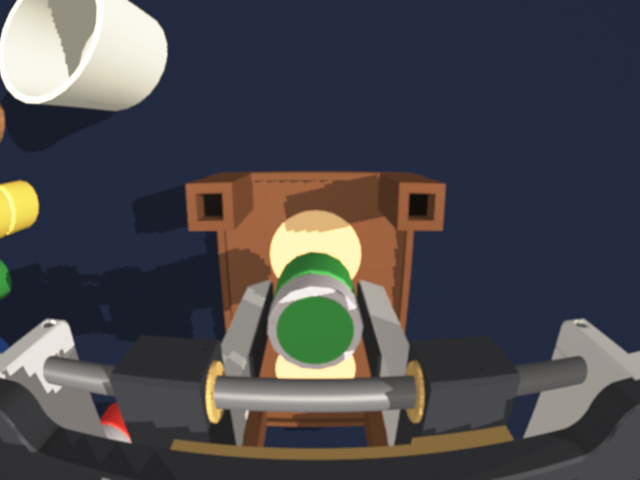

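Call:
jog_arm(
  moves=[
    [[-1,1,-25],[0,0,0],36],
    [[-1,1,-45],[0,0,0],36],
    [[-1,1,-52],[0,0,0],36],
    [[-1,1,-55],[0,0,0],36],
    [[-1,1,-55],[0,0,0],36],
  ],
)

```text
time_s: 4.2
ee_pos: [0.6041, -0.2723, 0.0313]
eef_rot: [3.142, -0.001, -0.185]
force: [-0.3, -1.1, -1.1]
grip_width: 0.0436
```

Call:
jog_arm(
  moves=[
    [[0,0,-1.5],[0,0,0],36],
    [[0,0,-1.5],[0,0,0],36],
    [[0,0,-1.5],[0,0,0],62],
    [[0,0,-1.5],[0,0,0],62],
    [[0,0,-1.5],[0,0,0],62],
  ],
)

```text
time_s: 4.62
ee_pos: [0.6039, -0.2726, 0.0287]
eef_rot: [3.141, -0.001, -0.185]
force: [0.4, 0.0, 0.3]
grip_width: 0.0598
```

Call:
jog_arm(
  moves=[
    [[0,0,20],[0,0,0],62],
    [[0,0,60],[0,0,0],62],
    [[0,20,90],[0,0,0],62],
    [[5,60,95],[0,0,0],62],
    [[10,100,95],[0,0,0],62],
  ],
)

```text
time_s: 5.03
ee_pos: [0.6144, -0.1727, 0.1262]
eef_rot: [3.141, -0.005, -0.187]
force: [0.9, 0.4, -1.2]
grip_width: 0.0621
```

Call:
jog_arm(
  moves=[
    [[4,40,0],[0,0,0],62],
    [[8,80,0],[0,0,0],62],
    [[12,120,0],[0,0,0],62],
    [[17,160,0],[0,0,0],62],
    [[21,200,0],[0,0,0],62],
  ],
)

```text
time_s: 5.45
ee_pos: [0.6346, 0.0293, 0.1234]
eef_rot: [-3.142, -0.0, -0.185]
force: [1.3, 0.2, -0.1]
grip_width: 0.0622
```

Call:
jog_arm(
  moves=[
    [[3,24,0],[0,0,0],62],
    [[3,24,-20],[0,0,0],62],
    [[3,24,-30],[0,0,0],62],
    [[3,24,-30],[0,0,0],62],
    [[3,24,-30],[0,0,0],62],
  ],
)

```text
time_s: 5.87
ee_pos: [0.6373, 0.0505, 0.0927]
eef_rot: [3.141, 0.001, -0.186]
force: [-0.7, -0.8, -1.2]
grip_width: 0.062
```

Run:
```python
from h import *
o,c=snap('wrist','w5.png');print(o['ee_pos'],o['eef_rot'],o['time_s'])
print(proj(c,[.638,.052,.056],o))
```

```text
[0.63731487 0.05054645 0.0927122 ] [ 3.14124718e+00  1.17586222e-03 -1.85929288e-01] 5.8667
[313.59623536 271.69385351]
```

View pics/w5.png

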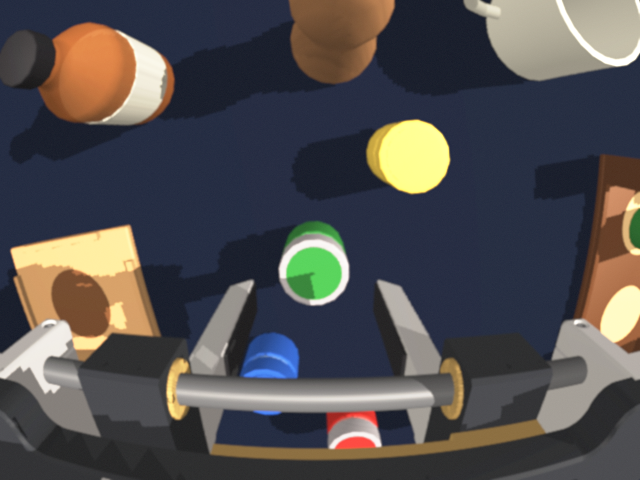

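The lid is at (314,271), which matches. The blue jar is clear of the fingers.

Call:
jog_arm(
  moves=[
    [[1,1,-35],[0,0,0],62],
    [[1,1,-71],[0,0,0],62],
    [[1,1,-71],[0,0,0],50],
    [[1,1,-71],[0,0,0],36],
    [[1,1,-71],[0,0,0],36],
  ],
)

```text
time_s: 6.33
ee_pos: [0.6397, 0.0519, 0.0245]
eef_rot: [-3.141, -0.003, -0.186]
force: [-0.6, -0.6, 0.6]
grip_width: 0.0455
```

Call:
jog_arm(
  moves=[
    [[0,0,0],[0,0,0],36],
    [[0,0,0],[0,0,0],36],
    [[0,0,20],[0,0,0],36],
    [[0,0,60],[0,0,0],36],
    [[0,0,98],[0,0,0],36],
  ],
)

```text
time_s: 6.75
ee_pos: [0.6381, 0.0523, 0.1217]
eef_rot: [3.141, 0.001, -0.185]
force: [0.5, -0.7, -0.7]
grip_width: 0.0441
```

Call:
jog_arm(
  moves=[
    [[-16,-36,3],[0,0,0],36],
    [[-32,-73,5],[0,0,0],36],
    [[-48,-110,5],[0,0,0],36],
    [[-64,-147,5],[0,0,0],36],
    [[-79,-184,5],[0,0,0],36],
  ],
)

```text
time_s: 7.17
ee_pos: [0.5587, -0.1331, 0.1264]
eef_rot: [3.141, -0.002, -0.185]
force: [0.8, -0.6, -0.4]
grip_width: 0.0438
```

Call:
jog_arm(
  moves=[
    [[-16,-36,0],[0,0,0],36],
    [[-32,-73,0],[0,0,0],36],
    [[-47,-110,0],[0,0,0],36],
    [[-53,-123,0],[0,0,0],36],
    [[-53,-123,-20],[0,0,0],36],
  ],
)

```text
time_s: 7.58
ee_pos: [0.5069, -0.2588, 0.1093]
eef_rot: [3.139, -0.007, -0.189]
force: [1.0, 0.1, -0.9]
grip_width: 0.0437
```

Call:
jog_arm(
  moves=[
    [[0,0,-25],[0,0,0],36],
    [[0,0,-50],[0,0,0],36],
    [[0,0,-50],[0,0,0],36],
    [[0,0,-50],[0,0,0],36],
  ],
)

```text
time_s: 7.92
ee_pos: [0.5065, -0.2546, 0.0555]
eef_rot: [-3.141, 0.001, -0.185]
force: [0.1, 0.7, 0.0]
grip_width: 0.0438
```

Call:
jog_arm(
  moves=[
    [[0,0,-15],[0,0,0],36],
    [[0,0,-22],[0,0,0],36],
    [[0,0,-24],[0,0,0],36],
    [[0,0,-25],[0,0,0],36],
    [[0,0,-25],[0,0,0],36],
  ],
)

```text
time_s: 8.33
ee_pos: [0.5071, -0.255, 0.0323]
eef_rot: [3.141, -0.001, -0.185]
force: [-6.7, 1.5, 10.0]
grip_width: 0.0438
```

Call:
jog_arm(
  moves=[
    [[0,0,-1],[0,0,0],36],
    [[0,0,-1],[0,0,0],62],
    [[0,0,-1],[0,0,0],62],
    [[0,0,-1],[0,0,0],62],
    [[0,0,20],[0,0,0],62],
  ],
)

```text
time_s: 8.75
ee_pos: [0.5051, -0.2538, 0.0476]
eef_rot: [-3.14, 0.005, -0.185]
force: [-0.4, 0.3, 0.4]
grip_width: 0.0616
```

Call:
jog_arm(
  moves=[
    [[0,0,40],[0,0,0],62],
    [[0,0,80],[0,0,0],62],
    [[-10,0,115],[0,0,0],62],
    [[-30,0,140],[0,0,0],62],
    [[-50,0,155],[0,0,0],62],
  ],
)

```text
time_s: 9.17
ee_pos: [0.4567, -0.2548, 0.2085]
eef_rot: [3.14, -0.004, -0.184]
force: [0.5, 0.2, 0.5]
grip_width: 0.062
```

Run:
```python
from h import *
o,c=snap('wrist','w6.png');print(o['ee_pos'],o['eef_rot'],o['time_s'])
o,c=snap('scene','s6.png')
```

```text
[ 0.45670203 -0.25482327  0.20848274] [ 3.13994952 -0.00386431 -0.1842494 ] 9.1667
```

View pics/w6.png

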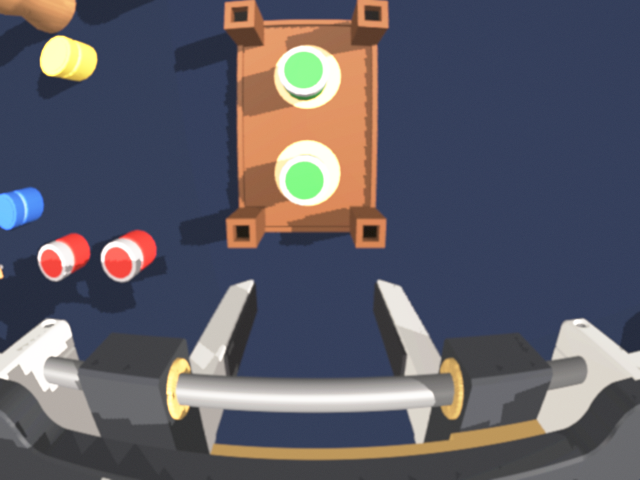

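View pics/s6.png

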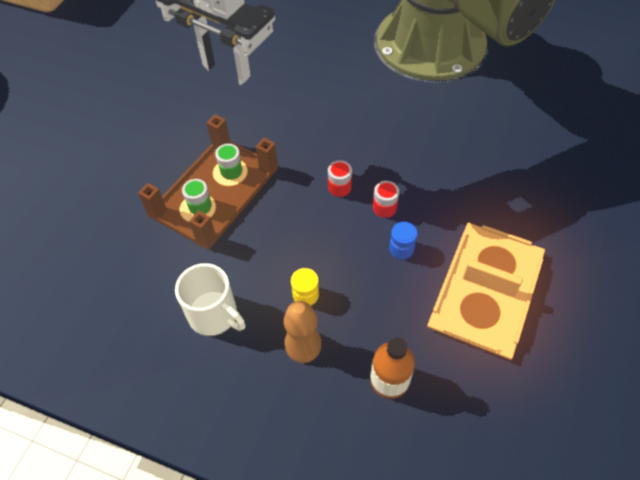

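Both green jars stand upright on their discs in the wrist view, at (303,70) and (303,178). Now the upper tier.

Call:
jog_arm(
  moves=[
    [[8,27,0],[0,0,1.3],62],
    [[16,54,0],[0,0,2.6],62],
    [[24,81,0],[0,0,3.9],62],
    [[32,108,0],[0,0,5.2],62],
    [[40,135,0],[0,0,6.5],62],
  ],
)

```text
time_s: 9.68
ee_pos: [0.497, -0.1181, 0.2043]
eef_rot: [-3.141, 0.001, 0.388]
force: [-0.3, -0.3, 0.0]
grip_width: 0.0619
```

Call:
jog_arm(
  moves=[
    [[8,27,0],[0,0,1.3],62],
    [[16,54,0],[0,0,2.6],62],
    [[24,81,0],[0,0,3.9],62],
    [[32,108,0],[0,0,5.2],62],
    [[40,135,0],[0,0,6.5],62],
  ],
)

```text
time_s: 10.1
ee_pos: [0.537, 0.0171, 0.2042]
eef_rot: [-3.141, 0.0, 0.955]
force: [1.1, 0.9, -0.3]
grip_width: 0.0617
```

Call:
jog_arm(
  moves=[
    [[10,27,0],[0,0,1.3],62],
    [[20,54,0],[0,0,2.6],62],
    [[30,81,0],[0,0,3.9],62],
    [[38,108,0],[0,0,5.2],50],
    [[45,135,0],[0,0,6.6],40],
  ],
)

```text
time_s: 10.52
ee_pos: [0.582, 0.1522, 0.2039]
eef_rot: [-3.14, 0.0, 1.531]
force: [0.8, -0.0, 0.6]
grip_width: 0.0521
```

Call:
jog_arm(
  moves=[
    [[0,0,0],[0,0,0],40],
    [[0,0,0],[0,0,0],40],
  ],
)

```text
time_s: 10.68
ee_pos: [0.5815, 0.1518, 0.2037]
eef_rot: [-3.14, 0.0, 1.527]
force: [-0.4, -0.3, 0.4]
grip_width: 0.0411
```

Run:
```python
from h import *
o,c=snap('wrist','w7.png');print(o['ee_pos'],o['eef_rot'],o['time_s'])
```

```text
[0.58153511 0.15177434 0.20365248] [-3.13997009e+00  3.83203921e-04  1.52704671e+00] 10.6833
```

View pics/w7.png

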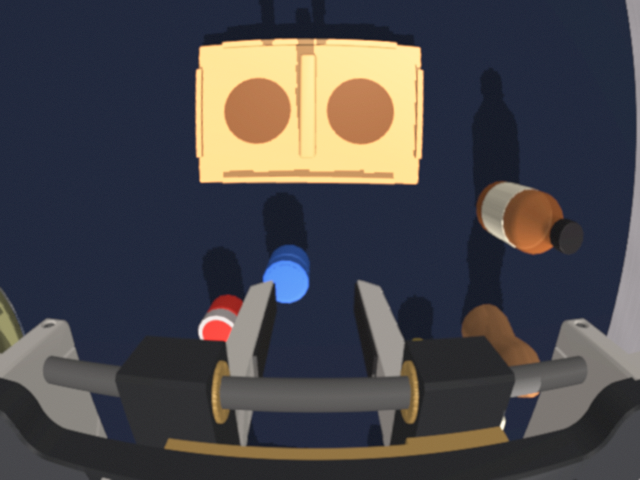

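Run:
```python
from h import *
o=ctrl.get_obs();c=eyes.camera('wrist')
hsv=cv2.cvtColor(c['frame'],cv2.COLOR_RGB2HSV).astype(int);print(hsv[110,260],hsv[60,260],hsv[100,308])
m=(hsv[...,2]<210)&(hsv[...,1]>130)&(hsv[...,0]<17)&(hsv[...,2]>100)
P=[]
for a,ce,el,k in blobs(m,1500):
    if ce[1]<200 and ce[0]<450:
        pts=np.array([plane(c,p[0],.020,o)[:2] for p in k],np.float32)*1000; e=cv2.fitEllipse(pts)
        print(ce,np.round(e[0],1),np.round(e[1],1));P.append(np.array(e[0]))
print((P[0]+P[1])/2,np.linalg.norm(P[0]-P[1]),P[1]-P[0])
```

```text
[ 12 147 185] [ 23  97 254] [ 24  90 254]
[256.66748542 109.45655511] [529.8 267. ] [62.9 63.1]
[359.64732824 109.79145038] [630.1 261.6] [62.6 62.9]
[579.96313477 264.28216553] 100.37618858952246 [100.22766113  -5.45849609]
```

Call:
jog_arm(
  moves=[
    [[0,38,0],[0,0,-0.1],40],
    [[-1,76,0],[0,0,-0.1],40],
    [[-1.5,112,0],[0,0,-0.1],40],
    [[-1.5,112.5,-40],[0,0,-0.1],40],
    [[-1.5,112.5,-80],[0,0,-0.1],40],
  ],
)

```text
time_s: 11.2
ee_pos: [0.5808, 0.2641, 0.1256]
eef_rot: [3.137, -0.002, 1.517]
force: [1.3, 0.6, -1.3]
grip_width: 0.04
```

Call:
jog_arm(
  moves=[
    [[0,0,0],[0,0,0],40],
    [[0,0,0],[0,0,0],40],
  ],
)

```text
time_s: 11.37
ee_pos: [0.5796, 0.2617, 0.1242]
eef_rot: [-3.138, 0.001, 1.515]
force: [0.8, 0.9, 0.6]
grip_width: 0.0402
```

Run:
```python
from h import *
o,c=snap('wrist','w8.png');print(o['ee_pos'],o['eef_rot'],o['time_s'])
```

```text
[0.57959005 0.26173648 0.12419062] [-3.13838694e+00  1.47524901e-03  1.51479377e+00] 11.3667
```

View pics/w8.png

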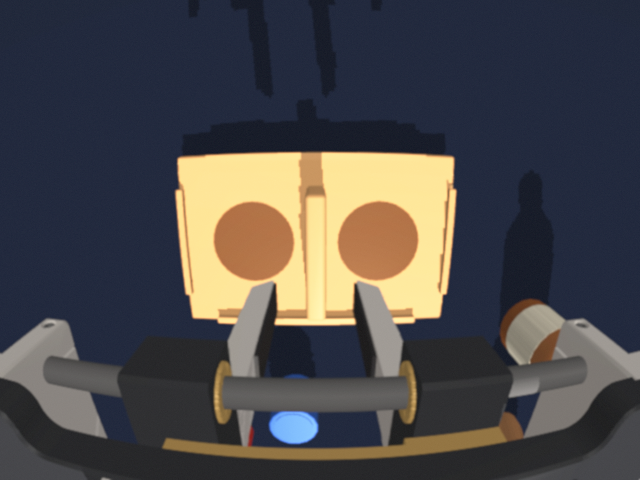

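Both views agree, with the board (316,240) between the fingers. I'll go down to z of about 0.033.

Call:
jog_arm(
  moves=[
    [[0,1,-38],[0,0,0],40],
    [[0,1,-75],[0,0,0],40],
    [[0,1,-90],[0,0,0],40],
    [[0,1,-90],[0,0,0],40],
    [[0,1,-90],[0,0,0],25],
  ],
  squeeze=35,
)

```text
time_s: 11.83
ee_pos: [0.5815, 0.2638, 0.0376]
eef_rot: [3.139, -0.001, 1.516]
force: [0.4, -0.2, 0.9]
grip_width: 0.036
```

Call:
jog_arm(
  moves=[
    [[0,0,0],[0,0,0],8],
    [[0,0,0],[0,0,0],8],
    [[0,0,0],[0,0,0],8],
    [[0,0,0],[0,0,0],8],
    [[0,0,0],[0,0,0],8],
  ],
)

```text
time_s: 12.25
ee_pos: [0.5808, 0.2641, 0.0366]
eef_rot: [3.14, -0.001, 1.517]
force: [-0.5, 0.1, 7.0]
grip_width: 0.0139
```

Call:
jog_arm(
  moves=[
    [[0,0,8],[0,0,0],8],
    [[0,0,25],[0,0,0],8],
    [[0,0,55],[0,0,0],8],
    [[0,0,90],[0,0,0],8],
    [[0,0,125],[0,0,0],8],
  ],
)

```text
time_s: 12.67
ee_pos: [0.5795, 0.2637, 0.1615]
eef_rot: [-3.141, 0.0, 1.517]
force: [-0.5, -0.2, -1.8]
grip_width: 0.0136
```

Call:
jog_arm(
  moves=[
    [[0,0,20],[0,0,0],8],
    [[0,0,20],[0,0,0],8],
    [[0,0,20],[0,0,0],8],
    [[0,0,20],[0,0,0],8],
  ],
)

```text
time_s: 13.0
ee_pos: [0.5794, 0.2636, 0.1783]
eef_rot: [-3.139, 0.001, 1.517]
force: [0.4, 0.3, -2.5]
grip_width: 0.0139
```

Run:
```python
from h import *
o,c=snap('wrist','w9.png');print(o['ee_pos'],o['eef_rot'],o['time_s'],o['force'],o['grip_width'])
snap('scene','s9.png')
```

```text
[0.57940295 0.26361566 0.1783019 ] [-3.13934605e+00  1.03425507e-03  1.51669097e+00] 13.0 [ 0.40434788  0.33161873 -2.45471672] 0.013891861323125334
```

View pics/w9.png

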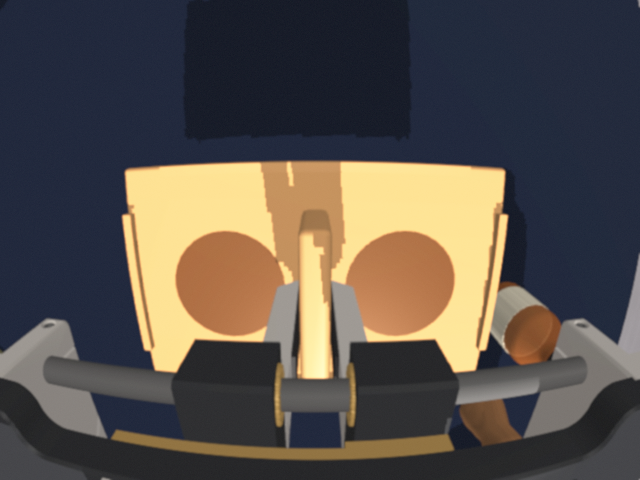

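View pics/s9.png

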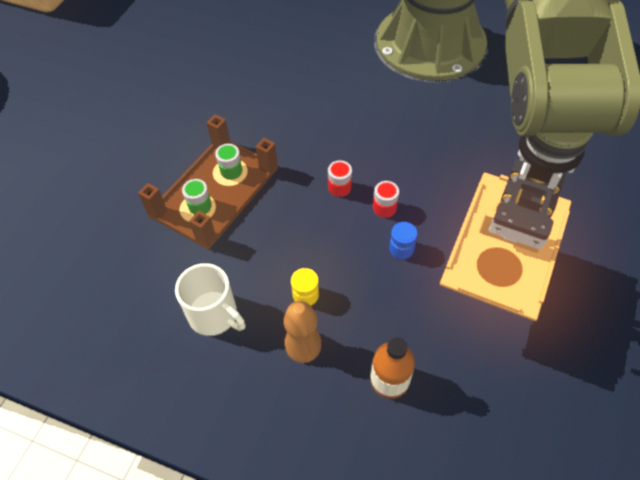

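```bash
cat > tray.py <<'E'
from h import *
o=ctrl.get_obs();c=eyes.camera('wrist')
hsv=cv2.cvtColor(c['frame'],cv2.COLOR_RGB2HSV).astype(int)
m=(hsv[...,2]<215)&(hsv[...,1]>135)&(hsv[...,0]<17)&(hsv[...,2]>80)
zd=o['ee_pos'][2]-.0338+.020
P=[]
for a,ce,el,k in blobs(m,3000):
    if ce[1]<340:
        h=cv2.convexHull(k)
        pts=np.array([plane(c,p[0],zd,o)[:2] for p in h],np.float32)*1000; e=cv2.fitEllipse(pts)
        print(a,ce,np.round(e[0],1),np.round(e[1],1));P.append(np.array(e[0]))
P=sorted(P,key=lambda p:p[0]); d=P[1]-P[0]
y=o['eef_rot'][2];R=np.array([[np.cos(y),-np.sin(y)],[np.sin(y),np.cos(y)]])
ce=(P[0]+P[1])/2
print('ee',o['ee_pos'],o['eef_rot'],'dist',np.linalg.norm(d),'tray c',ce,'yaw deg',np.degrees(np.arctan2(d[1],d[0])),'rel',np.degrees(np.arctan2(d[1],d[0]))-np.degrees(y)+90,'tool off',R.T@(ce-1000*o['ee_pos'][:2]))
E
python3 tray.py
```

```text
8446 [227.88456074 282.16019417] [529.7 267.2] [63.9 64.6]
8255 [401.8826166  281.33252574] [629.  262.2] [62.5 64.3]
ee [0.57941109 0.26360087 0.17798322] [-3.13871949e+00  1.29935225e-03  1.51668614e+00] dist 99.35617863045948 tray c [579.36425781 264.72776794] yaw deg -2.8628446418785054 rel 0.23744041280613715 tool off [1.12271427 0.10770937]
```

Call:
jog_arm(
  moves=[
    [[0,-15,0],[0,0,0],8],
    [[-1,-40,0],[0,0,-0.2],8],
    [[-3,-70,0],[0,0,-0.3],8],
    [[-4,-102,0],[0,0,-0.4],8],
    [[-6,-135,0],[0,0,-0.5],8],
  ],
  squeeze=45,
)

```text
time_s: 13.57
ee_pos: [0.5735, 0.1271, 0.1792]
eef_rot: [-3.141, 0.0, 1.473]
force: [0.5, 0.1, -2.3]
grip_width: 0.0139
```

Call:
jog_arm(
  moves=[
    [[-2,-33,0],[0,0,-0.1],8],
    [[-3,-66,0],[0,0,-0.2],8],
    [[-5,-99,0],[0,0,-0.3],8],
    [[-6,-132,0],[0,0,-0.4],8],
    [[-8,-165,0],[0,0,-0.5],8],
  ],
)

```text
time_s: 13.98
ee_pos: [0.5653, -0.0383, 0.1794]
eef_rot: [-3.141, 0.0, 1.429]
force: [0.5, 0.3, -3.0]
grip_width: 0.0138
```

Call:
jog_arm(
  moves=[
    [[-2,-33,0],[0,0,-0.1],8],
    [[-3,-66,0],[0,0,-0.2],8],
    [[-5,-99,0],[0,0,-0.3],8],
    [[-6,-130,0],[0,0,-0.4],8],
    [[-8,-155,0],[0,0,-0.5],8],
  ],
)

```text
time_s: 14.4
ee_pos: [0.5571, -0.1939, 0.1793]
eef_rot: [-3.141, 0.0, 1.384]
force: [-0.2, 0.2, -2.9]
grip_width: 0.0134
```

Call:
jog_arm(
  moves=[
    [[-1,-25,0],[0,0,0],8],
    [[-2,-50,0],[0,0,0],8],
    [[-2,-67,0],[0,0,0],8],
    [[-2,-74,0],[0,0,-0.06],8],
    [[-2,-74,0],[0,0,-0.06],8],
  ],
)

```text
time_s: 14.82
ee_pos: [0.5556, -0.2662, 0.1793]
eef_rot: [-3.141, -0.0, 1.378]
force: [-0.1, 0.8, -3.0]
grip_width: 0.0139
```

Call:
jog_arm(
  moves=[
    [[0,0,0],[0,0,0],8],
    [[0,0,0],[0,0,0],8],
  ],
)

```text
time_s: 14.98
ee_pos: [0.5562, -0.264, 0.1799]
eef_rot: [-3.141, -0.0, 1.382]
force: [-0.0, 0.1, -2.3]
grip_width: 0.0138
```

```bash
python3 tray.py
python3 - <<'E'
from h import *
snap('scene','s10.png');o,c=snap('wrist','w10.png');print(o['time_s'])
E
```

```text
8502 [228.09209598 282.15631616] [ 507.7 -253.8] [64.2 65. ]
7478 [402.99224392 277.08959615] [ 605.9 -271. ] [59.5 64.4]
ee [ 0.55621113 -0.2639741   0.17987588] [-3.14135820e+00 -2.78170885e-04  1.38165372e+00] dist 99.72931729515783 tray c [ 556.8054657  -262.39170074] yaw deg -9.965416675807024 rel 0.8716562598961417 tool off [ 1.66592864 -0.28622   ]
15.0833
```

View pics/s10.png

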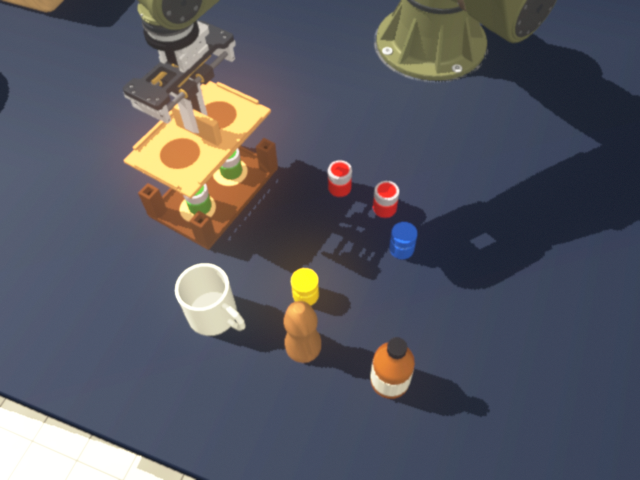

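View pics/w10.png

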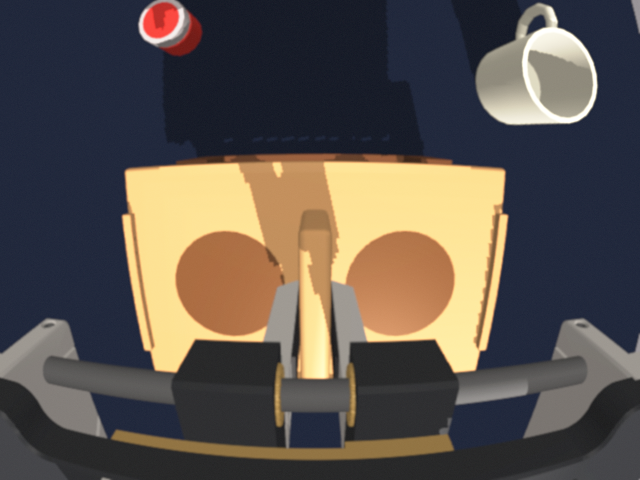

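Call:
jog_arm(
  moves=[
    [[0,0,-20],[0,0,0],8],
    [[0,0,-40],[0,0,0],8],
    [[0,0,-55],[0,0,0],8],
    [[0,0,-60],[0,0,0],8],
    [[0,0,-60],[0,0,0],8],
  ],
)

```text
time_s: 15.55
ee_pos: [0.5557, -0.2645, 0.1189]
eef_rot: [-3.14, -0.001, 1.381]
force: [-0.4, -0.2, -1.4]
grip_width: 0.0136
```

Call:
jog_arm(
  moves=[
    [[0,0,0],[0,0,0],8],
  ],
)

```text
time_s: 15.63
ee_pos: [0.5564, -0.265, 0.1208]
eef_rot: [3.141, 0.0, 1.381]
force: [0.6, -0.1, -2.6]
grip_width: 0.0134
```

Call:
jog_arm(
  moves=[
    [[0,0,0],[0,0,0],8],
  ],
)

```text
time_s: 15.72
ee_pos: [0.5566, -0.2652, 0.1213]
eef_rot: [3.14, 0.001, 1.381]
force: [-0.2, 0.0, -2.7]
grip_width: 0.0139
```

Call:
jog_arm(
  moves=[
    [[0,0,0],[0,0,0],8],
  ],
)

```text
time_s: 15.8
ee_pos: [0.5565, -0.2653, 0.1211]
eef_rot: [3.14, 0.001, 1.381]
force: [-0.4, -0.4, -2.6]
grip_width: 0.0137
```

Call:
jog_arm(
  moves=[
    [[0,0,0],[0,0,0],8],
  ],
)

```text
time_s: 15.88
ee_pos: [0.5564, -0.2652, 0.1208]
eef_rot: [3.14, 0.0, 1.381]
force: [-0.2, 0.3, -3.4]
grip_width: 0.014
```

```bash
python3 tray.py
python3 - <<'E'
from h import *
snap('scene','s11.png');snap('top','t11.png');o,c=snap('wrist','w11.png');print(o['time_s'])
for n,a in (('s11',(120,110,290,250)),('t11',(400,180,560,380))):
    I=cv2.imread(f'pics/{n}.png')[a[1]:a[3],a[0]:a[2]]; cv2.imwrite(f'pics/{n}z.png',cv2.resize(I,None,fx=4 if n[0]=='s' else 3,fy=4 if n[0]=='s' else 3,interpolation=cv2.INTER_CUBIC))
E
```

```text
8494 [228.12703085 282.11572875] [ 507.9 -254.9] [64.1 64.9]
7346 [403.08249387 276.43288865] [ 605.7 -272.6] [60.6 64.2]
ee [ 0.55636466 -0.2652439   0.12082205] [3.14032839e+00 4.13755810e-04 1.38064961e+00] dist 99.39057664858983 tray c [ 556.84059143 -263.76502991] yaw deg -10.26686010100602 rel 0.6277443086145951 tool off [ 1.54216702 -0.18784524]
16.0333
```

View pics/s11z.png

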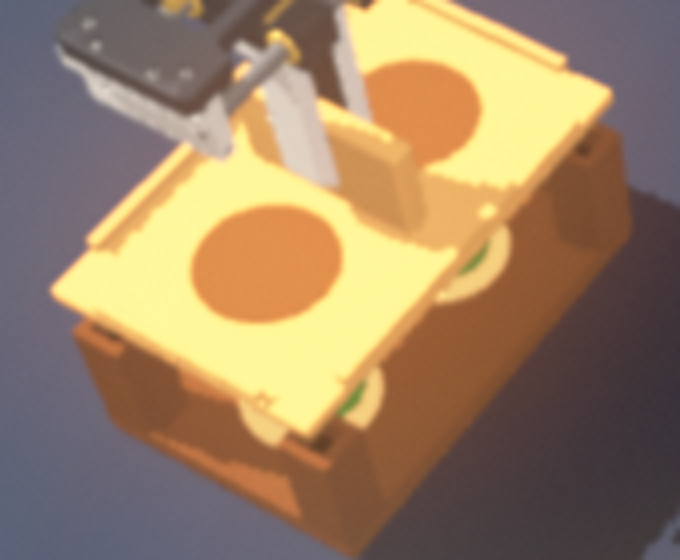

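View pics/t11z.png

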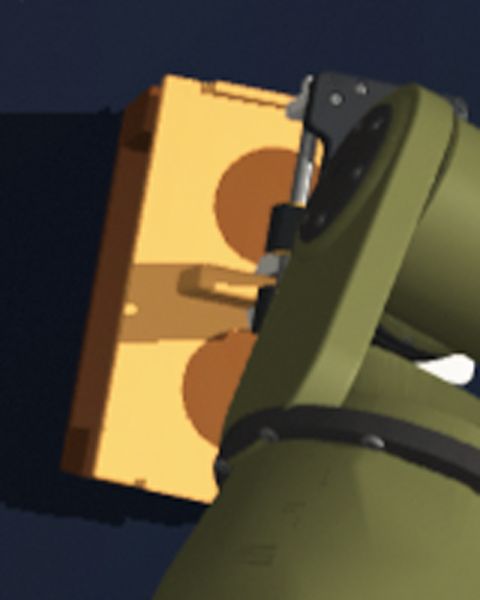

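View pics/w11.png

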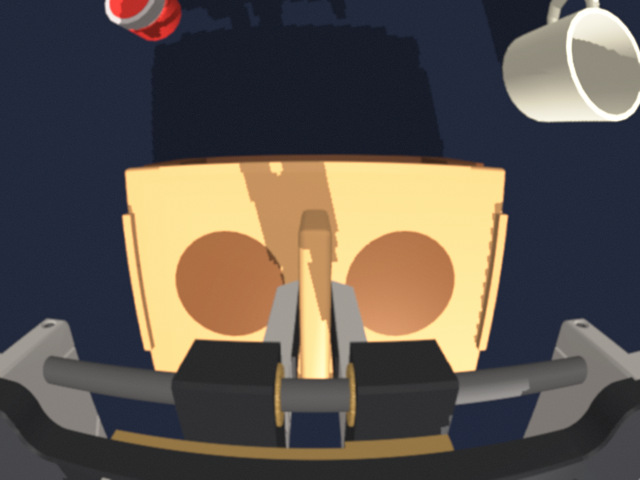

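Call:
jog_arm(
  moves=[
    [[-1.3,-0.3,0],[0,0,0],8],
    [[-1.3,-0.3,-6],[0,0,0],8],
    [[-1.3,-0.3,-12],[0,0,0],8],
    [[-1.3,-0.3,-16],[0,0,0],8],
    [[-1.3,-0.3,-16],[0,0,0],8],
  ],
)

```text
time_s: 16.5
ee_pos: [0.5542, -0.2652, 0.1024]
eef_rot: [-3.14, -0.001, 1.381]
force: [0.1, -0.4, -2.9]
grip_width: 0.0136
```

Call:
jog_arm(
  moves=[
    [[0,0,0],[0,0,0],8],
  ],
)

```text
time_s: 16.58
ee_pos: [0.5546, -0.2653, 0.1035]
eef_rot: [-3.141, -0.0, 1.381]
force: [0.0, 0.0, -1.2]
grip_width: 0.0137
```

Call:
jog_arm(
  moves=[
    [[0,0,-2],[0,0,0],8],
    [[0,0,-4],[0,0,0],8],
    [[0,0,-5],[0,0,0],8],
    [[0,0,-5],[0,0,0],8],
  ],
)

```text
time_s: 16.92
ee_pos: [0.5548, -0.2655, 0.0989]
eef_rot: [3.142, 0.0, 1.381]
force: [0.7, -0.8, -1.7]
grip_width: 0.0137
```

Call:
jog_arm(
  moves=[
    [[0,0,-1.5],[0,0,0],8],
    [[0,0,-3],[0,0,0],8],
    [[0,0,-3],[0,0,0],8],
  ],
)

```text
time_s: 17.17
ee_pos: [0.5549, -0.2655, 0.0987]
eef_rot: [3.14, 0.001, 1.381]
force: [-11.6, 4.8, 22.1]
grip_width: 0.0137
```

Run:
```python
from h import *
snap('scene','s12.png');o,c=snap('wrist','w12.png');print(o['time_s'],o['ee_pos'],o['force'],o['moment'],o['eef_rot'])
a=(120,110,290,250)
I=cv2.imread('pics/s12.png')[a[1]:a[3],a[0]:a[2]]; cv2.imwrite('pics/s12z.png',cv2.resize(I,None,fx=4,fy=4,interpolation=cv2.INTER_CUBIC))
```

```text
17.2167 [ 0.55486465 -0.26554377  0.09866416] [-11.19619183   5.63692928  22.97021304] [ 1.1373105   2.20864546 -0.01653179] [3.14034158e+00 5.34893452e-04 1.38060859e+00]
```

View pics/s12z.png

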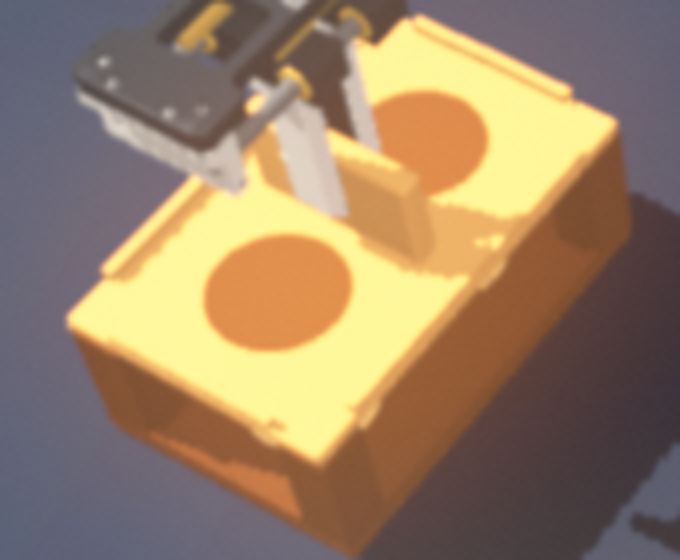

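The deck now lies flush on all the visible posts. Release.

Call:
jog_arm(
  moves=[
    [[0,0,1.5],[0,0,0],8],
    [[0,0,2],[0,0,0],30],
    [[0,0,2],[0,0,0],40],
    [[0,0,2],[0,0,0],40],
    [[0,0,2],[0,0,0],40],
  ],
)

```text
time_s: 17.68
ee_pos: [0.5548, -0.2654, 0.0978]
eef_rot: [-3.142, -0.0, 1.381]
force: [-0.0, -0.1, -0.3]
grip_width: 0.037
```

Call:
jog_arm(
  moves=[
    [[0,0,25],[0,0,0],40],
    [[0,0,60],[0,0,0],40],
    [[0,0,100],[0,0,0],40],
    [[0,25,120],[0,0,0],40],
    [[0,60,120],[0,0,-1],40],
  ],
)

```text
time_s: 18.1
ee_pos: [0.5559, -0.2071, 0.2228]
eef_rot: [3.134, 0.001, 1.292]
force: [1.5, -0.4, -0.2]
grip_width: 0.04
```

Call:
jog_arm(
  moves=[
    [[-15,-5,10],[0,0,-1.35],50],
    [[-30,-10,20],[0,0,-2.7],60],
    [[-45,-15,30],[0,0,-4.05],62],
    [[-60,-20,40],[0,0,-5.4],62],
    [[-75,-25,45],[0,0,-6.75],62],
  ],
)

```text
time_s: 18.52
ee_pos: [0.4793, -0.2306, 0.264]
eef_rot: [3.14, -0.0, 0.699]
force: [-0.0, 0.2, -0.1]
grip_width: 0.0618
```

Call:
jog_arm(
  moves=[
    [[-10,-5,0],[0,0,-1.35],62],
    [[-20,-10,0],[0,0,-2.7],62],
    [[-28,-12,0],[0,0,-4.05],62],
    [[-30,-13,0],[0,0,-5.4],62],
    [[-30,-13,0],[0,0,-6.75],62],
  ],
)

```text
time_s: 18.93
ee_pos: [0.4493, -0.2437, 0.263]
eef_rot: [3.141, -0.0, 0.109]
force: [-0.1, 0.2, -0.5]
grip_width: 0.0621
```

Call:
jog_arm(
  moves=[
    [[0,0,0],[0,0,-1.35],62],
    [[0,0,0],[0,0,-2.7],62],
    [[0,0,0],[0,0,-3.46],62],
    [[0,0,0],[0,0,-3.46],62],
    [[0,0,0],[0,0,-3.46],62],
  ],
)

```text
time_s: 19.35
ee_pos: [0.4498, -0.2434, 0.2629]
eef_rot: [-3.142, -0.0, -0.184]
force: [0.5, -0.3, 0.4]
grip_width: 0.0621
```

Run:
```python
from h import *
o,c=snap('wrist','w13.png');print(o['ee_pos'],o['eef_rot'],o['time_s'])
o2,s=snap('scene','s13.png')
t=eyes.camera('top')
P={}
for n,c,oo in (('wrist',c,o),('scene',s,None),('top',t,None)):
    hsv=cv2.cvtColor(c['frame'],cv2.COLOR_RGB2HSV).astype(int)
    m=(hsv[...,2]<225)&(hsv[...,1]>125)&(hsv[...,0]<17)&(hsv[...,2]>80)
    for X in ([.604,-.2736,.082],[.5061,-.2551,.082]):
        q=proj(c,X,oo)
        for a,ce,el,k in blobs(m,300):
            if np.linalg.norm(ce-q)<15:
                pts=np.array([plane(c,p[0],.082,oo)[:2] for p in k],np.float32)*1000; e=cv2.fitEllipse(pts)
                print(n,q.round(1),ce.round(1),np.round(e[0],1),np.round(e[1],1))
```

```text
[ 0.44978606 -0.24342579  0.26289791] [-3.14158000e+00 -1.88305576e-05 -1.84250064e-01] 19.35
wrist [317.1  63.2] [318.4  63.6] [ 604.  -274.9] [63.7 63.8]
wrist [316.9 164.6] [311.2 151.5] [ 521.9 -251. ] [ 80.4 118.4]
scene [189.1 182.6] [188.9 182.7] [ 604.1 -273.9] [59.2 60.2]
scene [223.6 145.6] [211.8 152.5] [ 564.2 -284.8] [ 93. 170.]
top [486.3 251.4] [487.8 251.1] [ 604.7 -276. ] [63.5 64.3]
```

View pics/w13.png

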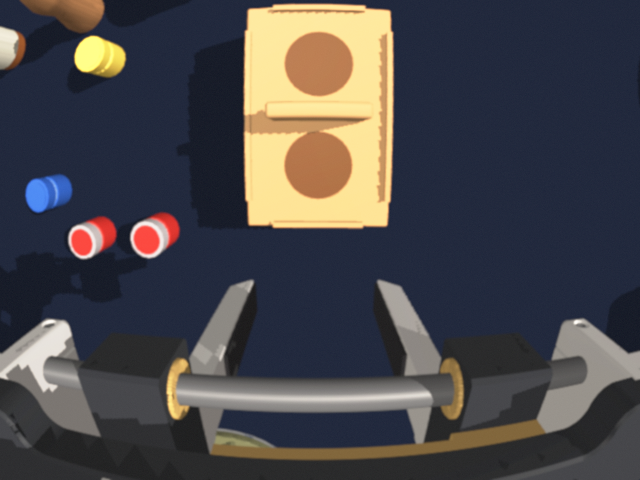

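View pics/s13.png

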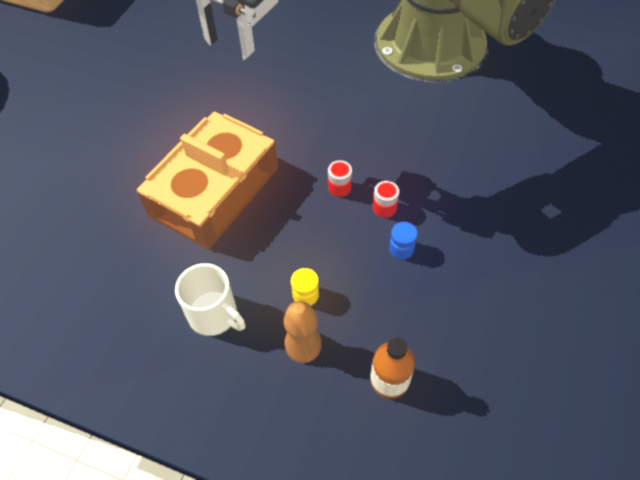

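The tier sits flush; the far disc measures (604,-275) mm in all three views when taken at z=82. Next, the red jar at (463,-47).

Call:
jog_arm(
  moves=[
    [[2,38,0],[0,0,0],62],
    [[5,76,-15],[0,0,0],62],
    [[8,112,-30],[0,0,0],62],
    [[10,144,-55],[0,0,0],62],
    [[12,172,-80],[0,0,0],62],
  ],
)

```text
time_s: 19.92
ee_pos: [0.4618, -0.0695, 0.1826]
eef_rot: [-3.142, -0.002, -0.185]
force: [0.2, 0.2, -1.1]
grip_width: 0.062
```

Call:
jog_arm(
  moves=[
    [[1,24,-30],[0,0,0],62],
    [[1,24,-65],[0,0,0],62],
    [[1,24,-85],[0,0,0],62],
    [[1,24,-85],[0,0,0],62],
    [[1,24,-85],[0,0,0],62],
  ],
)

```text
time_s: 20.33
ee_pos: [0.4627, -0.0474, 0.098]
eef_rot: [-3.142, 0.001, -0.186]
force: [1.0, -0.5, 0.1]
grip_width: 0.062
```

Run:
```python
from h import *
o,c=snap('wrist','w14.png');print(o['ee_pos'],o['eef_rot'],o['time_s'])
print(proj(c,[.463,-.0467,.056],o))
```

```text
[ 0.46265952 -0.04743177  0.09803429] [-3.14158586e+00  1.26178779e-03 -1.85831207e-01] 20.3333
[314.87112587 269.12304665]
```

View pics/w14.png

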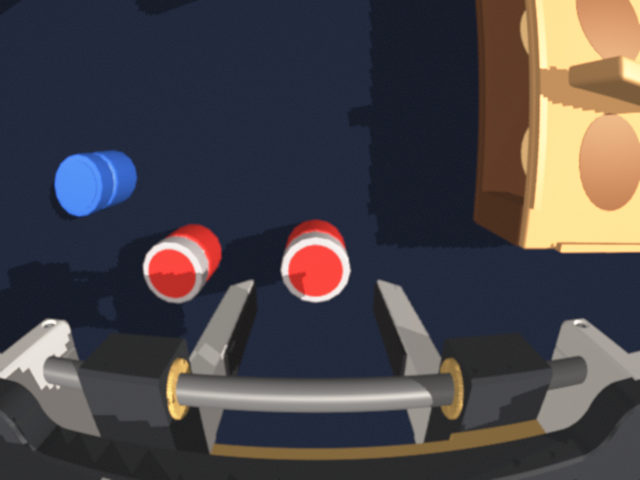

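Lid (315,267), matches. Grip.

Call:
jog_arm(
  moves=[
    [[1,0,-38],[0,0,0],62],
    [[1,0,-75],[0,0,0],62],
    [[1,0,-75],[0,0,0],50],
    [[1,0,-75],[0,0,0],36],
    [[1,0,-75],[0,0,0],36],
  ],
  squeeze=15,
)

```text
time_s: 20.8
ee_pos: [0.4652, -0.0478, 0.0255]
eef_rot: [-3.142, -0.003, -0.187]
force: [-0.4, 0.0, 1.0]
grip_width: 0.0458
```

Call:
jog_arm(
  moves=[
    [[0,0,0],[0,0,0],36],
    [[0,0,0],[0,0,0],36],
    [[0,0,20],[0,0,0],36],
    [[0,0,60],[0,0,0],36],
    [[0,0,100],[0,0,0],36],
  ],
)

```text
time_s: 21.22
ee_pos: [0.4632, -0.0473, 0.1252]
eef_rot: [-3.142, 0.001, -0.187]
force: [1.9, -0.0, -0.4]
grip_width: 0.0437
```

Call:
jog_arm(
  moves=[
    [[0,0,40],[0,0,0],36],
    [[5,0,75],[0,0,0],36],
    [[20,-30,75],[0,0,0],36],
    [[38,-66,75],[0,0,0],36],
    [[56,-100,75],[0,0,0],36],
  ],
)

```text
time_s: 21.63
ee_pos: [0.5205, -0.1488, 0.2009]
eef_rot: [3.141, -0.004, -0.185]
force: [1.7, 0.5, -0.7]
grip_width: 0.0436
```

Call:
jog_arm(
  moves=[
    [[21,-32,0],[0,0,0],36],
    [[42,-64,0],[0,0,0],36],
    [[63,-95,0],[0,0,0],36],
    [[83,-126,0],[0,0,0],36],
    [[83,-126,0],[0,0,0],36],
  ],
)

```text
time_s: 22.05
ee_pos: [0.604, -0.2781, 0.1977]
eef_rot: [3.141, -0.0, -0.19]
force: [-0.5, 0.6, -1.7]
grip_width: 0.0437
```

Call:
jog_arm(
  moves=[
    [[0,0,-20],[0,0,0],36],
    [[0,0,-50],[0,0,0],36],
    [[0,0,-70],[0,0,0],36],
    [[0,0,-70],[0,0,0],36],
    [[0,0,-70],[0,0,0],36],
  ],
)

```text
time_s: 22.47
ee_pos: [0.6027, -0.2733, 0.1292]
eef_rot: [3.142, -0.0, -0.187]
force: [0.3, 0.0, -0.9]
grip_width: 0.0433
```

Run:
```python
from h import *
o,c=snap('wrist','w15.png');print(o['ee_pos'],o['eef_rot'],o['time_s'])
```

```text
[ 0.60268494 -0.27327723  0.12917726] [ 3.14157951e+00 -9.51176772e-05 -1.86611901e-01] 22.4667
```

View pics/w15.png

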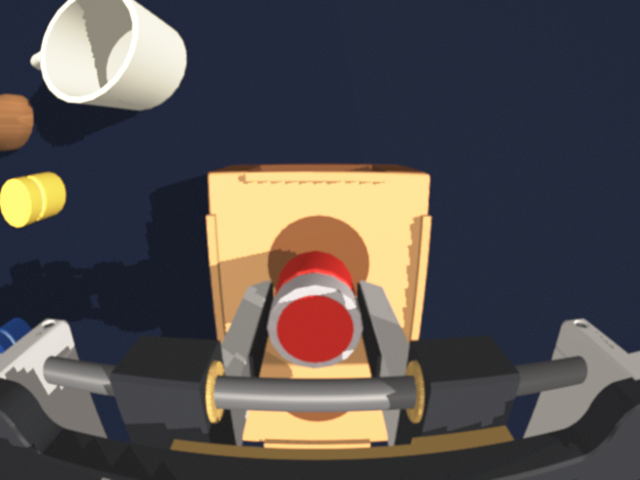

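Call:
jog_arm(
  moves=[
    [[1,-1,-12],[0,0,0],36],
    [[1,-1,-19],[0,0,0],36],
    [[1,-1,-22],[0,0,0],36],
    [[1,-1,-22],[0,0,0],36],
  ],
)

```text
time_s: 22.85
ee_pos: [0.6041, -0.2746, 0.1068]
eef_rot: [3.141, -0.001, -0.187]
force: [-0.3, 1.4, 3.5]
grip_width: 0.0438
```

Call:
jog_arm(
  moves=[
    [[0,0,-1],[0,0,0],36],
    [[0,0,-1],[0,0,0],36],
  ],
)

```text
time_s: 23.02
ee_pos: [0.6042, -0.2746, 0.1068]
eef_rot: [3.141, -0.002, -0.187]
force: [-3.9, 2.5, 12.3]
grip_width: 0.0439
```

In contact. Release, rise, and go to the last red jar at (478,48).

Call:
jog_arm(
  moves=[
    [[0,0,1],[0,0,0],50],
    [[0,0,1],[0,0,0],62],
    [[0,0,1],[0,0,0],62],
    [[0,0,1],[0,0,0],62],
    [[0,0,20],[0,0,0],62],
  ],
)

```text
time_s: 23.43
ee_pos: [0.6023, -0.2737, 0.1213]
eef_rot: [-3.14, 0.006, -0.187]
force: [-0.6, -1.2, -0.5]
grip_width: 0.0618
```

Call:
jog_arm(
  moves=[
    [[0,0,40],[0,0,0],62],
    [[0,0,75],[0,0,0],62],
    [[-10,30,80],[0,0,0],62],
    [[-25,65,80],[0,0,0],62],
    [[-40,100,80],[0,0,0],62],
  ],
)

```text
time_s: 23.85
ee_pos: [0.5631, -0.1736, 0.205]
eef_rot: [3.142, -0.001, -0.188]
force: [1.6, 0.9, 0.7]
grip_width: 0.062
```

Call:
jog_arm(
  moves=[
    [[-14,37,0],[0,0,0],62],
    [[-28,74,0],[0,0,0],62],
    [[-42,111,0],[0,0,0],62],
    [[-56,148,-5],[0,0,0],62],
    [[-70,185,-10],[0,0,0],62],
  ],
)

```text
time_s: 24.27
ee_pos: [0.4928, 0.0121, 0.195]
eef_rot: [-3.141, -0.001, -0.187]
force: [0.3, 1.7, 0.2]
grip_width: 0.0618
```

Call:
jog_arm(
  moves=[
    [[-14,35,0],[0,0,0],62],
    [[-15,36,-35],[0,0,0],62],
    [[-15,36,-75],[0,0,0],62],
    [[-15,36,-100],[0,0,0],62],
    [[-15,36,-100],[0,0,0],62],
  ],
)

```text
time_s: 24.68
ee_pos: [0.4762, 0.0467, 0.0906]
eef_rot: [3.14, 0.007, -0.186]
force: [-0.1, 1.0, -0.5]
grip_width: 0.0618
```

Run:
```python
from h import *
o,c=snap('wrist','w16.png');print(o['ee_pos'],o['eef_rot'],o['time_s'])
print(proj(c,[.478,.0484,.056],o))
```

```text
[0.47615338 0.04674219 0.09061728] [ 3.14005541  0.00732995 -0.18626029] 24.6833
[312.83395063 270.84424134]
```

View pics/w16.png

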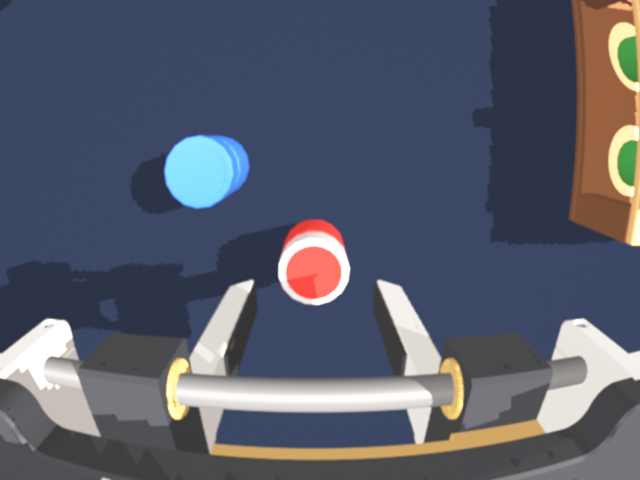

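The lid is at (314,270), centred between the fingers.

Call:
jog_arm(
  moves=[
    [[1,0,-38],[0,0,0],62],
    [[1,0,-71],[0,0,0],62],
    [[1,0,-71],[0,0,0],50],
    [[1,0,-71],[0,0,0],36],
    [[1,0,-71],[0,0,0],36],
  ],
)

```text
time_s: 25.15
ee_pos: [0.4813, 0.0465, 0.0266]
eef_rot: [-3.141, -0.003, -0.187]
force: [0.1, 0.5, 0.1]
grip_width: 0.0455
```

Call:
jog_arm(
  moves=[
    [[0,0,0],[0,0,0],36],
    [[0,0,0],[0,0,0],36],
    [[0,0,20],[0,0,0],36],
    [[0,0,60],[0,0,0],36],
    [[0,0,100],[0,0,0],36],
  ],
)

```text
time_s: 25.57
ee_pos: [0.4792, 0.0466, 0.1263]
eef_rot: [3.142, 0.001, -0.187]
force: [0.8, -0.8, -0.7]
grip_width: 0.0437
```

Call:
jog_arm(
  moves=[
    [[0,0,40],[0,0,0],36],
    [[0,-10,72],[0,0,0],36],
    [[2,-48,75],[0,0,0],36],
    [[6,-88,75],[0,0,0],36],
    [[10,-128,75],[0,0,0],36],
  ],
)

```text
time_s: 25.98
ee_pos: [0.4899, -0.0828, 0.2017]
eef_rot: [3.141, -0.004, -0.185]
force: [0.1, 0.3, -2.1]
grip_width: 0.0439
```

Call:
jog_arm(
  moves=[
    [[4,-38,0],[0,0,0],36],
    [[8,-76,0],[0,0,0],36],
    [[12,-114,0],[0,0,0],36],
    [[15,-150,0],[0,0,0],36],
    [[17,-173,0],[0,0,0],36],
  ],
)

```text
time_s: 26.4
ee_pos: [0.5065, -0.2576, 0.2008]
eef_rot: [3.141, -0.002, -0.188]
force: [-0.0, 0.0, -1.3]
grip_width: 0.0441
```

Call:
jog_arm(
  moves=[
    [[0,0,0],[0,0,0],36],
    [[0,0,-20],[0,0,0],36],
    [[0,0,-50],[0,0,0],36],
    [[0,0,-70],[0,0,0],36],
    [[0,0,-70],[0,0,0],36],
  ],
)

```text
time_s: 26.82
ee_pos: [0.5054, -0.2532, 0.1265]
eef_rot: [-3.14, 0.004, -0.187]
force: [-0.8, 0.9, -2.6]
grip_width: 0.0437
```

Call:
jog_arm(
  moves=[
    [[0,0,0],[0,0,0],36],
  ],
)

```text
time_s: 26.9
ee_pos: [0.5068, -0.254, 0.1301]
eef_rot: [-3.142, -0.0, -0.186]
force: [0.8, -0.7, -0.1]
grip_width: 0.0437
```

Run:
```python
from h import *
o,c=snap('wrist','w17.png');print(o['ee_pos'],o['eef_rot'],o['time_s'])
```

```text
[ 0.50682191 -0.25404738  0.13012458] [-3.14155608e+00 -1.19069672e-04 -1.86373041e-01] 26.9
```

View pics/w17.png

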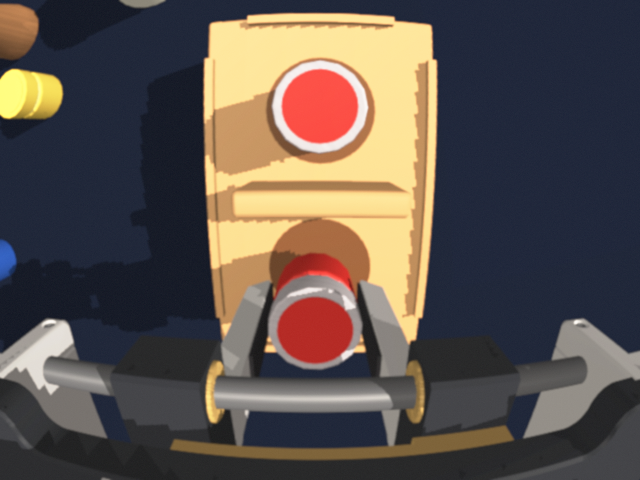

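Call:
jog_arm(
  moves=[
    [[0,-2,-10],[0,0,0],36],
    [[0,-2,-18],[0,0,0],36],
    [[0,-2,-22],[0,0,0],36],
    [[0,-2,-22],[0,0,0],36],
  ],
)

```text
time_s: 27.28
ee_pos: [0.5071, -0.2566, 0.1072]
eef_rot: [3.141, -0.001, -0.187]
force: [1.2, -0.0, 0.0]
grip_width: 0.0437
```

Call:
jog_arm(
  moves=[
    [[0,0,-1],[0,0,0],36],
    [[0,0,-1],[0,0,0],36],
  ],
)

```text
time_s: 27.45
ee_pos: [0.5072, -0.2566, 0.1071]
eef_rot: [3.141, -0.001, -0.187]
force: [-2.4, 1.6, 10.3]
grip_width: 0.0441
```

Call:
jog_arm(
  moves=[
    [[0,0,1],[0,0,0],50],
    [[0,0,1],[0,0,0],62],
    [[0,0,1],[0,0,0],62],
    [[0,0,1],[0,0,0],62],
    [[0,0,20],[0,0,0],62],
  ],
)

```text
time_s: 27.87
ee_pos: [0.5054, -0.2556, 0.1229]
eef_rot: [-3.14, 0.005, -0.187]
force: [-0.5, 0.6, -0.1]
grip_width: 0.0619
```

Call:
jog_arm(
  moves=[
    [[0,0,40],[0,0,0],62],
    [[0,0,80],[0,0,0],62],
    [[-20,0,110],[0,0,0],62],
    [[-45,10,140],[0,0,0],62],
    [[-70,10,160],[0,0,0],62],
  ],
)

```text
time_s: 28.28
ee_pos: [0.4362, -0.2456, 0.2884]
eef_rot: [3.141, -0.002, -0.186]
force: [0.5, -0.5, 0.7]
grip_width: 0.0618
```

Call:
jog_arm(
  moves=[
    [[-20,0,0],[0,0,0],62],
    [[-20,0,0],[0,0,0],62],
    [[-20,0,0],[0,0,0],62],
    [[-20,0,0],[0,0,0],62],
  ],
)

```text
time_s: 28.62
ee_pos: [0.4171, -0.2464, 0.2855]
eef_rot: [-3.141, 0.001, -0.187]
force: [0.6, 0.2, -0.1]
grip_width: 0.0624
```

Run:
```python
from h import *
o,c=snap('wrist','w18.png');print(o['ee_pos'],o['eef_rot'],o['time_s'])
o2,s=snap('scene','s18.png')
a=(120,90,300,250)
I=s['frame'][a[1]:a[3],a[0]:a[2],::-1]; cv2.imwrite('pics/s18z.png',cv2.resize(I,None,fx=4,fy=3.7,interpolation=cv2.INTER_CUBIC))
o3,t=snap('top','t18.png')
for n,c,oo in (('wrist',c,o),('scene',s,None),('top',t,None)):
    hsv=cv2.cvtColor(c['frame'],cv2.COLOR_RGB2HSV).astype(int)
    m=((hsv[...,0]<4)|(hsv[...,0]>175))&(hsv[...,1]>170)&(hsv[...,2]>150)
    for a,ce,el,k in blobs(m,100):
        print(n,a,ce.round(1),(1000*plane(c,ce,.138,oo)).round(1))
```

```text
[ 0.41714346 -0.24640634  0.28548752] [-3.14121476e+00  5.56753912e-04 -1.86778775e-01] 28.6167
wrist 941 [306.7  25.3] [ 601.1 -273.1  138. ]
wrist 1060 [307.  135.1] [ 502.5 -254.7  138. ]
top 370 [497.3 248.9] [ 601.9 -274.2  138. ]
top 391 [486.7 313.2] [ 503.4 -255.6  138. ]
```

View pics/w18.png

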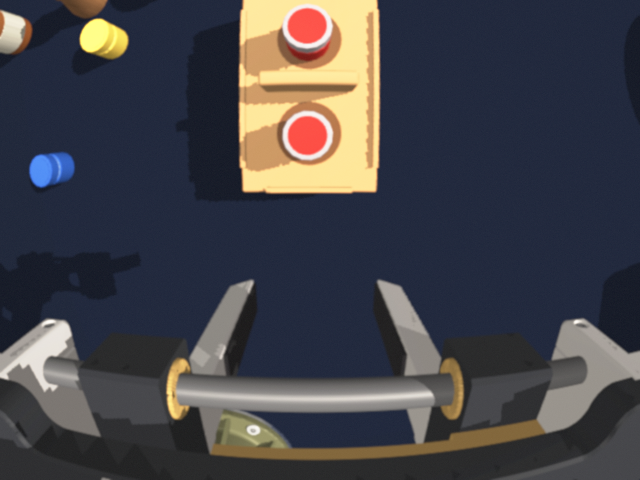

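View pics/s18z.png

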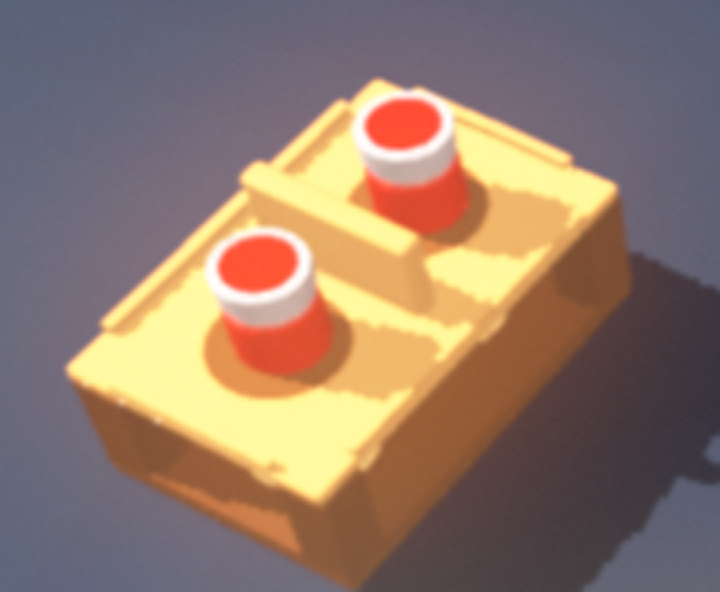

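View pics/t18.png

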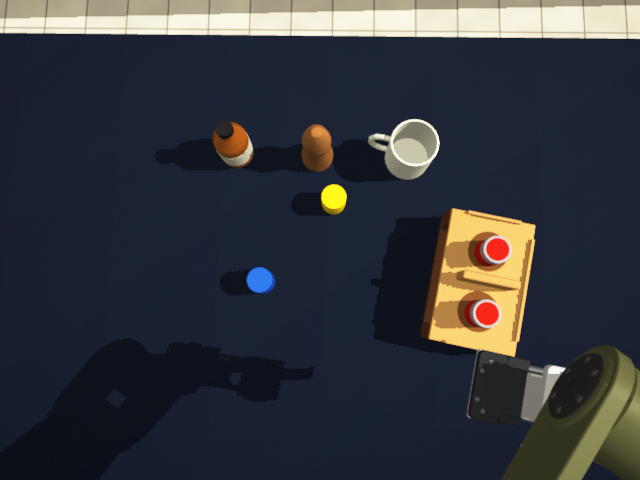

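```bash
python3 -c "
from h import *
print(ctrl.hand_in())"
```

```text
the job is handed in; nothing more can be done
None
```

I did the job in the order asked and handed it in at about 29 s of the 120 s allowed. The hand-in gave no verdict.

**What I did:** I stood the two green jars on the lower discs and set the bamboo tier on the posts. Then I stood the two red jars on the upper discs.

**Last checks:**
- **Green jars:** the wrist view after placing showed both upright within their discs. They were still in place under the seated tier.
- **Upper tier:** it met a firm stop of about 23 N at 99 mm tool height. The camera showed its deck flush on the visible posts. I can't see the pins themselves, so the depth is inferred. The first grasp-height estimate gave 96 mm for fully home, and the reading taken at the grip gave 98.6 mm. The red jars later touched down at a height that fits the deck being at 82 mm, which is where it belongs when seated.
- **Red jars:** both stand upright. In the top and wrist views they are 2–4 mm off their disc centres, against a margin of 11 mm.
- **Other things:** the mug, bottle, pepper mill and the blue and yellow jars look unmoved in the final top picture. The gripper was clear of everything.

**What disagreed:** while the tier was in the hand, shading cut into one disc, so that view put its angle about 0.5° off. I kept the earlier clean measurement, and the tier went in without jamming.

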